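# Seat and lock the tester's sensor block, then hold a square in its corner

### The arm

A 6-joint arm with a two-finger parallel gripper is mounted at the origin on the work surface. World frame = base frame: x ahead of the robot, y to its left, z up, the work surface at z = 0. Lengths are in m, angles in rad, forces in N, time in s.
With the tool pointing down it reaches from about 0.15 to 0.775 m from the base axis. Payload 6.1 kg.
Tool frame: the origin (TCP) lies on the mounting face of the last link; the fingertips stand finger_overhang ahead of it and the grasp point (between the pads) lies 155 mm ahead of it (finger_overhang is the distance from the TCP to the fingertips, in m); z points along the fingers, y is the direction in which the jaws open and shut (so a half turn about z gives the same grasp; the last joint's range is limited). The gripper opens to 85 mm and grips with 20 to 120 N. Pads are 22 mm wide; open, the fingers measure 114 mm over their backs; the gripper's body (76 mm by 85 mm) begins 54 mm behind the grasp point. The pads swing forward as they close: fully open they stand 13 mm farther back than shut.
Start: joints at [1.315, 0.126, -0.04, 1.405, 0, 1.571], TCP at [0.133, 0.508, 0.405] pointing down, gripper open.
Joint ranges: [-2.72, 2.72], [-0.95, 1.95], [-1.27, 1.35], [-1.78, 2.02], [-1.46, 1.47], [-3.14, 3.14]. Speed limits (rad/s): [2.39, 2.39, 3.01, 3.14, 3.14, 3.14].

### API

Orientations are given as a rotation vector (axis times angle).
In Python, from plant import get_state, capture, get_calibration, finish_job, finger_overhang gives the robot as it stands.
- The arm moves only by the tool drive_tool, never from a script. Its argument "moves" is a list of rows, each an object with "linear": the shift along the world's x, y, z in mm, a list of three; "turn": the turn about the world's z in rad; "claw": the closure in counts, from 0 (fully open) to 255 (shut). A call has exactly 5 rows; each row is the pose to reach, as a shift and turn from the pose commanded when the call began; what a row does not reach only later rows make up. A row lasts 1/12 s, in which the tool goes at most 41.7 mm and 7.16 degrees, less where a joint would pass 70% of its speed; a pose out of reach is approached as far as the arm can. A call with a gripper value outside its range is refused whole. The fingers move at their own pace and stop on an object; the grip force is fixed at half the most. Time passes only in rows, so rows that repeat a pose let the fingers close, or fill a call up. It gives the time, the measured TCP pose, the force and the opening at its end, in the units of the state.
- get_state(): the state, without advancing time (a new reading comes with each control period).
- capture(name): name is "scene" or "top"; returns the picture (480x640x3 uint8, red, green, blue); there is no depth.
- get_calibration(name): a dict with "fx", "fy", "cx", "cy" (pixels), "D" ([k1, k2, p1, p2, k3] as OpenCV has them; the pictures are not rectified), "R" (3x3) and "t" (3): a world point X has camera coordinates R X + t. Camera axes: x right, y down, z forward; pixel columns grow to the right and rows downward; lengths in m; the calibration is good to about 2 mm. A picture is of the moment at which its call begins. get_calibration takes no time and is no camera call.
- finish_job(): hands the job in, once; it reports no verdict.
The state is a dict: "time_s": time; "joint_positions": joint angles; "joint_vel": joint speeds; "joint_torque": joint torques, N m; "ee_pos": TCP position; "tcp_rot": TCP orientation; "ft_force": force on the tool from outside, world axes, zero at the start; "ft_torque": the same for the moment, N m; "gripper_width": finger opening in m.
Only numpy, scipy, OpenCV 4.12 (cv2) and the standard library are available. Lean on these libraries where they do the work, as an engineer would, in place of code of your own. Each camera call takes 0.05 s, during which the arm holds its last target. There are 200 camera calls.

### The job

Drop the blue sensor block upright into its socket in the tester's metal deck, fully home, and swing the red lever shut over it until it stops. Then take the steel engineer's square by its upright blade and press it firmly into the corner between the deck and the block's flat side facing away from the lever's pivot: stock flat on the deck and pointing away from the block, blade flush against the block. Finish while still gripping it there with both faces in contact, and leave the other things on the bench alone.

Things in the scene. Friction and masses are not known exactly. Their poses are not given: they have to be found in the camera images.
- deck: The tester's fixed base: a flat grey metal deck 200 (x) x 280 (y) x 34 mm high with a white skirt, origin at the centre of its underside on the bench, z up. Its top is at z = 34 mm. The socket opens in the top, centred at x = 0, y = +50 mm; the lever's fixed post (18 mm in diameter, top 50 mm above the deck) stands at x = 0, y = +115 mm. It stands at a different place and yaw each time.
- socket (a point): Centre of the socket's mouth, level with the deck's top; axes as the deck's. The rectangular socket is 39 (x) x 53 (y) mm wide with a 2 mm chamfer and 24 mm deep; the block fits with 1.5 mm play on each side.
- corner (a point): Point of the corner where the square belongs: on the deck's top, 25 mm in -y of the socket's centre, where the seated block's -y face rises (give or take the 1.5 mm play); axes as the deck's. The block's face looks along -y there; the deck is clear for 165 mm on that side. A stock pressed on the deck drags on it (friction about as large as the push down), which can hide that the blade has not yet met the block.
- sensor_block: Loose blue plastic block with a brass band, 36 (x) x 50 (y) x 74 mm high, about 0.35 kg, standing on the bench; origin at the centre of its underside, z up. A half turn makes no difference. Fully seated, its origin is 24 mm below the deck's top and its top is 50 mm above the deck.
- lever (a joint): Angle of the red locking lever about the vertical post, rad: 0 = shut against its stop, its arm lying along the deck's -y over the block; grows as it opens, the arm then turning towards the deck's -x (1.57 = along -x), up to 2.0. It starts well open, and stays where it is left (stiff: about 1.3 N at the knob). Its arm is 14 mm wide and 8 mm thick, its underside 51.5 mm and its top 59.5 mm above the deck, so it clears a fully seated block by 1.5 mm.
- lever_knob (a point): Middle of the black upright round knob on the lever's arm, 65 mm from the pivot: 14 mm in diameter, 24 mm tall, this point half way up it, 71.5 mm above the deck. Shut, it lies over the centre of the block.
- square: Loose steel engineer's square, 0.40 kg, standing on its stock: a dark stock 22 (x) x 90 (y) x 20 mm high and a bright upright blade 10 mm thick (x) and 34 mm wide (y), rising from the stock to 85 mm, at the stock's +y end (blade centred at y = +28 mm). Origin at the centre of the stock's underside, z up. Its two true faces are the underside and the +y end (stock and blade flush at y = +45 mm).
- square_heel (a point): The square's heel: its outer corner, at the bottom of the +y end, middle of the thickness (y = +45 mm from the square's origin); axes as the square's. Gripped by the blade 30 to 60 mm above its underside, no higher than the seated block's top, the square presses flat without rocking.
- brass_weight: Loose brass weight 34 x 34 x 30 mm high, not part of the job; origin at the centre of its underside. The square, the block and this weight swap places.
- beaker: Glass beaker, 76 mm in diameter, 100 mm tall, not part of the job; origin under its centre.
- flask: Amber glass bottle, 64 mm in diameter, 150 mm tall, not part of the job; origin under its centre.
- driver: Screwdriver lying on the bench, not part of the job; origin at the middle of its underside.
- ring_a: Brass sample ring, 28 mm in diameter, 7 mm high, lying flat, not part of the job; origin under its centre.
- ring_b: A second brass sample ring like the first, not part of the job.
Mind the look-alikes: they are no part of the job. Several things have the shape of the sensor_block; the one meant has the colours described above. There is more than one size of the square; the one meant has the size given above.

How it is judged:
On the way, in this order (a step that is already met when the one before it is completed fails the run):
1. the block stands fully home in its socket (z of sensor_block in the frame of socket below -0.0205 m and horizontal distance between sensor_block and socket below 0.005 m and angle between sensor_block's own z axis and vertical below 0.06 rad and angle between the y axis of sensor_block and the y axis of deck, either way round below 0.12 rad), for 0.2 s.
2. the lever is swung shut over the seated block (all of step 1 and value of joint lever below 0.12 rad), for 0.2 s.
At the end, for the whole second after the job is handed in: Block home (within 3.5 mm, tilt under 0.06 rad), lever within 0.12 rad of shut; the gripper holds the square (over 2 N) still in the corner, over 1 N on deck and on block, upright to 0.04 rad, turned under 0.07 rad from the deck, heel within 18 mm along the face, 4 mm to it, 3 mm up (all of step 2 and contact force between the fingers and square above 2 N and contact force between square and deck above 1 N and contact force between square and sensor_block above 1 N and angle between square's own z axis and vertical below 0.04 rad and angle between the y axis of square and the y axis of deck, either way round below 0.07 rad and x of square_heel in the frame of corner between -0.018 and 0.018 m and y of square_heel in the frame of corner between -0.004 and 0.004 m and z of square_heel in the frame of corner below 0.003 m and linear speed of square below 0.02 m/s); the arm keeps its last pose, push and grip.
It fails at once if a bystander is moved more than 30 mm (distance of any of brass_weight, beaker, flask, driver, ring_a, ring_b from where it was at the start of the episode above 0.03 m).
It also fails if it takes over 64 s, if anything falls off the work surface, if the arm or the gripper's body presses on something with over 40 N, if the wrist force passes 120 N, or if a joint passes its speed limit or range.

## Working session

There is one attempt and no reset: what is moved stays moved. The work goes in short steps, Python scripts to look and compute and a tool call to move; the robot and the scene stay as the last step left them, time stands still between calls to the robot, and variables do not carry over. Pictures are saved under pics/ and viewed, about 8 in all and at most 12, crops included, and the job is handed in when it is done.

Besides the shell and the picture viewer there is one more tool, called in YAML: its name, and indented under it one key for each argument. drive_tool: Moves the arm, as the interface text tells. Its arguments: {"type":"object","properties":{"moves":{"type":"array","items":{"type":"object","properties":{"linear":{"type":"array","items":{"type":"number"}},"turn":{"type":"number"},"claw":{"type":"number"}}}}},"required":["moves"]}

```bash
ls; mkdir -p pics; cat > h.py <<'E'
import numpy as np, cv2
from plant import *
def K(n):
    c=get_calibration(n); return c,np.array([[c['fx'],0,c['cx']],[0,c['fy'],c['cy']],[0,0,1.]]),np.array(c['D'],float),np.array(c['R']),np.array(c['t'])
def back(n,uv,z):
    c,k,D,R,t=K(n); p=cv2.undistortPoints(np.array(uv,float).reshape(-1,1,2),k,D)[:,0]
    d=np.c_[p,np.ones(len(p))]@R; C=-R.T@t; z=np.broadcast_to(z,len(p))
    return C+d*((z-C[2])/d[:,2])[:,None]
def proj(n,X):
    c,k,D,R,t=K(n); return cv2.projectPoints(np.array(X,float).reshape(-1,3),cv2.Rodrigues(R)[0],t,k,D)[0][:,0]
def shot(n,f,crop=None,s=1):
    im=capture(n)[:,:,::-1].copy(); cv2.imwrite('pics/raw_'+f,im)
    if crop: x,y,w,h=crop; im=im[y:y+h,x:x+w]
    if s!=1: im=cv2.resize(im,None,fx=s,fy=s,interpolation=cv2.INTER_CUBIC)
    cv2.imwrite('pics/'+f,im)
E
python3 - <<'E'
from h import *
shot('top','t1.png'); shot('scene','s1.png')
s=get_state(); print(s); print(finger_overhang() if callable(finger_overhang) else finger_overhang)
for n in('top','scene'):
    c,k,D,R,t=K(n); print(n,-R.T@t,R[2],k[0,0])
E
```

```text
pics
{'time_s': 0.1, 'joint_positions': array([ 1.31498696e+00,  1.26353091e-01, -4.05218980e-02,  1.40541585e+00,
        4.19790652e-06,  1.57081508e+00]), 'joint_vel': array([ 0.00052355,  0.00067955,  0.00334222, -0.00244041,  0.00063691,
        0.00027139]), 'joint_torque': array([-1.70211690e-03, -4.36906600e+01,  3.53604591e+01,  1.37894435e-02,
        6.95701101e-05, -9.63371804e-06]), 'ee_pos': array([0.13280898, 0.50779941, 0.40398182]), 'tcp_rot': array([-4.00733958e-01, -3.11573225e+00,  2.32741338e-03]), 'ft_force': array([ 0.16407106, -0.71627747, -0.1957066 ]), 'ft_torque': array([-0.00060252, -0.02743034,  0.04267066]), 'gripper_width': 0.08528812795162205}
0.1734
top [0.42412458 0.04332288 1.45072862] [ 0.09681259 -0.00520673 -0.99528901] 596.2449657285038
scene [1.44267563 0.51741529 0.97880588] [-0.65146974 -0.35668913 -0.66959692] 570.7056966596825
```

View pics/t1.png

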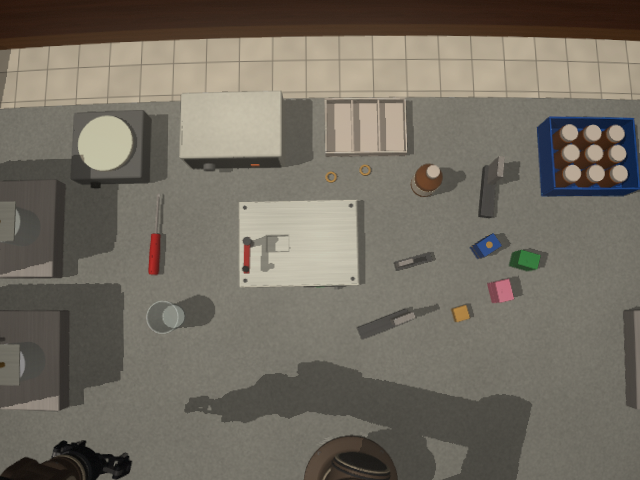

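View pics/s1.png

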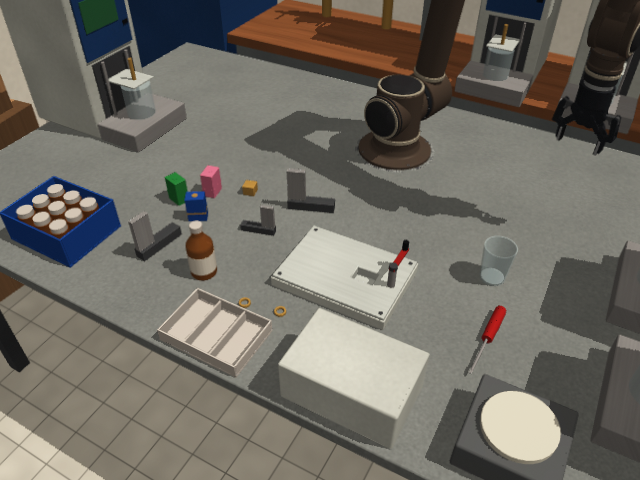

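Top view: x runs up and y runs left. The deck is at (239–362, 200–287), with the post at about (251,240) and the lever pointing down, open.

- **Block candidates:** blue (488,245), green (526,260) and pink (501,291). The blue one with brass fits.
- **Square candidates:** (488,190), (414,261) and (388,322). Their sizes need measuring.

```bash
python3 - <<'E'
from h import *
im=cv2.imread('pics/raw_t1.png')
cv2.imwrite('pics/c1.png',cv2.resize(im[155:350,350:550],None,fx=3,fy=3,interpolation=cv2.INTER_CUBIC))
cv2.imwrite('pics/c2.png',cv2.resize(im[190:300,230:375],None,fx=5,fy=5,interpolation=cv2.INTER_CUBIC))
E
```

```text
(no output)
```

View pics/c1.png

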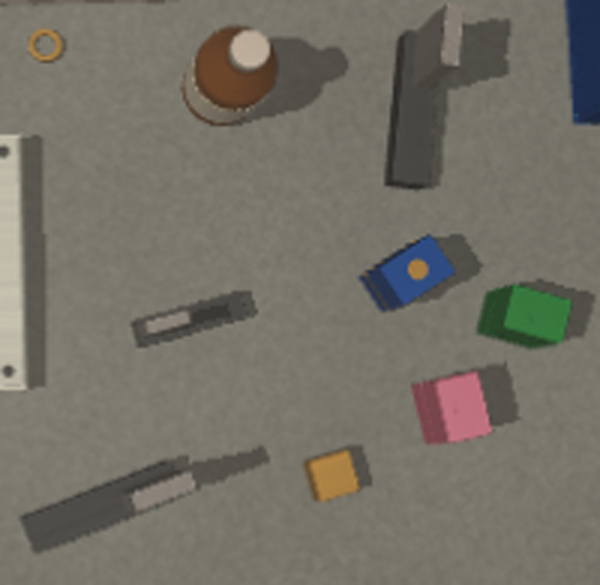

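View pics/c2.png

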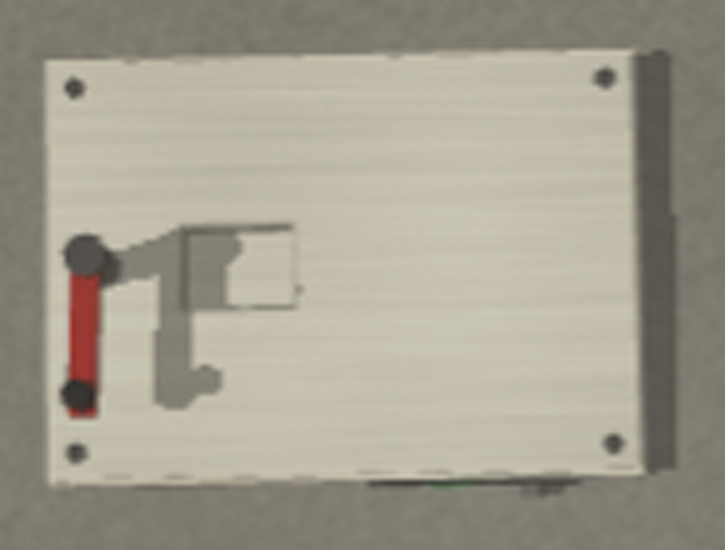

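Candidate squares: (414,261), stock about 90 mm long, fits. (488,190) and (388,322) are clearly larger, about 130 mm. The meant block is the blue one with the brass dot, with its top centre at crop (418,270). The socket is at crop2 (181–297, 226–308).

```bash
cat > fit.py <<'E'
from h import *
from scipy.optimize import least_squares,minimize
def rig(obj,img,n='top',x0=(0.4,0,0)):
    obj=np.array(obj,float);img=np.array(img,float)
    def T(p): c,s=np.cos(p[2]),np.sin(p[2]); return obj@np.array([[c,s,0],[-s,c,0],[0,0,1]])+[p[0],p[1],0]
    r=least_squares(lambda p:(proj(n,T(p))-img).ravel(),x0,loss='soft_l1')
    return r.x,(proj(n,T(r.x))-img)
E
python3 - <<'E'
from fit import *
c1=lambda L:np.array(L,float)/3+[350,155]-1/3; c2=lambda L:np.array(L,float)/5+[230,190]-.4
h=.034
D=[(.1,.14,h),(.1,-.14,h),(-.1,-.14,h),(-.1,.14,h)]
Dp=c2([(45,61),(634,50),(646,474),(50,486)])
p,r=rig(D,Dp); print('deck corners',p,r.round(1).tolist())
S=[(.0215,.0785,h),(.0215,.0215,h),(-.0215,.0215,h),(-.0215,.0785,h)]; Sp=c2([(181,226),(295,226),(297,308),(182,308)])
P=[(0,.115,h+.050)]
p,r=rig(D+S,np.r_[Dp,Sp]); print('deck all',p,r.round(1).tolist())
c,s=np.cos(p[2]),np.sin(p[2]); f=lambda x,y:np.array([p[0]+c*x-s*y,p[1]+s*x+c*y])
print('socket',f(0,.05), back('top',Sp.mean(0)[None],h)[0],'post',f(0,.115),back('top',c2([(85,254)]),h+.0595)[0],'knob',back('top',c2([(78,393)]),h+.0835)[0])
B=[(.018,.025,.074),(.018,-.025,.074),(-.018,-.025,.074),(-.018,.025,.074)]
p,r=rig(B,c1([(380,272),(432,236),(456,270),(403,306)])[[0,1,2,3]],x0=(.4,-.2,-.5));
print('block',p,r.round(1).tolist(),back('top',c1([(418,270)]),.074))
Q=[(.005,.045,.085),(.005,.011,.085),(-.005,.011,.085),(-.005,.045,.085),(.011,-.045,.02),(-.011,-.045,.02)]
p,r=rig(Q,c1([(145,322),(187,310),(190,320),(150,334),(248,291),(256,316)]),x0=(.4,-.05,-.2)); print('square',p,r.round(1).tolist())
for o in ([(132,323),(250,291)],): q=back('top',c1(o),.02); print(np.linalg.norm(q[0]-q[1]))
E
```

```text
deck corners [0.57625491 0.11624056 0.00669105] [[1.1, 1.2], [-0.7, 0.8], [-0.9, -0.9], [0.6, -0.9]]
deck all [0.5767389  0.11625977 0.00529226] [[1.1, 0.9], [-0.6, 0.7], [-1.0, -1.0], [0.5, -1.1], [-0.4, -0.4], [0.5, -0.8], [0.4, 0.6], [-0.5, 1.1]]
socket [0.57647429 0.16625907] [0.57676416 0.16625926 0.034     ] post [0.5761303  0.23125816] [0.57741281 0.2318046  0.0935    ] knob [0.51196609 0.23172734 0.1175    ]
block [ 0.56062206 -0.33222117  0.57030035] [[-0.3, -0.9], [-0.5, -0.5], [0.1, 0.8], [0.7, 0.6]] [[ 0.5613602  -0.33234853  0.074     ]]
square [ 0.53029246 -0.16140685  0.24899018] [[0.5, -0.4], [0.7, -0.2], [0.8, 0.6], [0.0, -0.2], [-1.9, -0.1], [-2.1, 0.3]]
0.09926762764678095
```

drive_tool:
  moves:
    - {"linear": [19, -37, 0], "turn": -0.1, "claw": 75}
    - {"linear": [38, -74, 0], "turn": -0.2, "claw": 75}
    - {"linear": [57, -111, 0], "turn": -0.3, "claw": 75}
    - {"linear": [76, -148, 0], "turn": -0.4, "claw": 75}
    - {"linear": [95, -185, 0], "turn": -0.5, "claw": 75}

```text
time_s: 0.52
ee_pos: [0.228, 0.3211, 0.4043]
tcp_rot: [1.165, 2.918, -0.001]
ft_force: [2.0, 0.3, -0.1]
gripper_width: 0.0606
```

drive_tool:
  moves:
    - {"linear": [19, -37, 0], "turn": -0.1, "claw": 75}
    - {"linear": [38, -74, 0], "turn": -0.2, "claw": 75}
    - {"linear": [57, -111, 0], "turn": -0.245, "claw": 75}
    - {"linear": [76, -148, 0], "turn": -0.245, "claw": 75}
    - {"linear": [95, -185, 0], "turn": -0.245, "claw": 75}

```text
time_s: 0.93
ee_pos: [0.3228, 0.1359, 0.4047]
tcp_rot: [1.506, 2.757, 0.001]
ft_force: [1.1, 1.4, -1.2]
gripper_width: 0.0604
```

drive_tool:
  moves:
    - {"linear": [19, -37, 0], "turn": 0, "claw": 75}
    - {"linear": [38, -74, 0], "turn": 0, "claw": 75}
    - {"linear": [57, -111, 0], "turn": 0, "claw": 75}
    - {"linear": [76, -148, 0], "turn": 0, "claw": 75}
    - {"linear": [95, -185, 0], "turn": 0, "claw": 75}

```text
time_s: 1.35
ee_pos: [0.418, -0.0494, 0.4046]
tcp_rot: [1.508, 2.756, 0.0]
ft_force: [0.7, 1.8, -0.7]
gripper_width: 0.0604
```

drive_tool:
  moves:
    - {"linear": [19, -37, 0], "turn": 0, "claw": 75}
    - {"linear": [38, -74, 0], "turn": 0, "claw": 75}
    - {"linear": [57, -111, 0], "turn": 0, "claw": 75}
    - {"linear": [76, -148, 0], "turn": 0, "claw": 75}
    - {"linear": [95, -185, 0], "turn": 0, "claw": 75}

```text
time_s: 1.77
ee_pos: [0.5132, -0.2343, 0.4042]
tcp_rot: [-1.508, -2.755, -0.0]
ft_force: [0.4, 0.9, 1.8]
gripper_width: 0.0604
```

drive_tool:
  moves:
    - {"linear": [16, -33, -20], "turn": 0, "claw": 75}
    - {"linear": [32, -66, -45], "turn": 0, "claw": 75}
    - {"linear": [48, -98, -65], "turn": 0, "claw": 75}
    - {"linear": [48, -98, -100], "turn": 0, "claw": 75}
    - {"linear": [48, -98, -130], "turn": 0, "claw": 75}

```text
time_s: 2.18
ee_pos: [0.5613, -0.3323, 0.2715]
tcp_rot: [-1.51, -2.754, 0.0]
ft_force: [0.5, 0.5, -1.0]
gripper_width: 0.0602
```

```bash
python3 - <<'E'
from h import *
shot('scene','a.png',(110,120,200,150),4)
E
```

```text
(no output)
```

View pics/a.png

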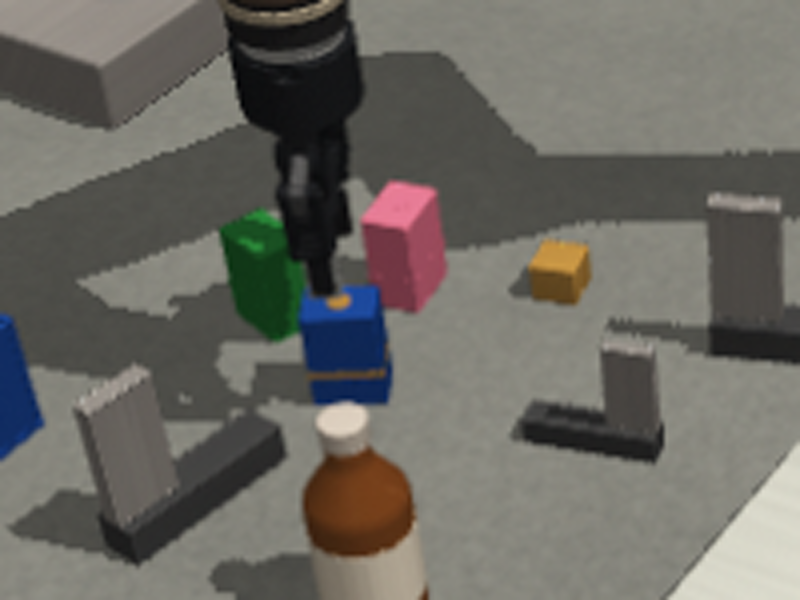

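The blue block with its brass band, at crop (345,340), is directly under the fingers. The small square is at crop (595,410). I'll descend and grip.

drive_tool:
  moves:
    - {"linear": [0, 0, -25], "turn": 0, "claw": 75}
    - {"linear": [0, 0, -45], "turn": 0, "claw": 75}
    - {"linear": [0, 0, -64], "turn": 0, "claw": 75}
    - {"linear": [0, 0, -64], "turn": 0, "claw": 75}
    - {"linear": [0, 0, -64], "turn": 0, "claw": 255}

```text
time_s: 2.65
ee_pos: [0.5605, -0.3297, 0.2105]
tcp_rot: [-1.506, -2.755, -0.0]
ft_force: [-0.7, -0.2, -0.2]
gripper_width: 0.0498
```

drive_tool:
  moves:
    - {"linear": [0, 0, 0], "turn": 0, "claw": 255}
    - {"linear": [0, 0, 0], "turn": 0, "claw": 255}
    - {"linear": [0, 0, 0], "turn": 0, "claw": 255}
    - {"linear": [0, 0, 0], "turn": 0, "claw": 255}
    - {"linear": [0, 0, 0], "turn": 0, "claw": 255}

```text
time_s: 3.07
ee_pos: [0.5612, -0.3303, 0.2126]
tcp_rot: [1.506, 2.754, 0.0]
ft_force: [-0.9, 1.0, 6.6]
gripper_width: 0.0356
```

drive_tool:
  moves:
    - {"linear": [0, 0, 20], "turn": 0, "claw": 255}
    - {"linear": [0, 0, 50], "turn": 0, "claw": 255}
    - {"linear": [0, 0, 80], "turn": 0, "claw": 255}
    - {"linear": [0, 0, 110], "turn": 0, "claw": 255}
    - {"linear": [0, 0, 130], "turn": 0, "claw": 255}

```text
time_s: 3.48
ee_pos: [0.5608, -0.3301, 0.3438]
tcp_rot: [1.506, 2.754, -0.0]
ft_force: [0.2, -0.8, -2.2]
gripper_width: 0.0352
```

drive_tool:
  moves:
    - {"linear": [1, 33, 0], "turn": -0.1, "claw": 255}
    - {"linear": [2, 66, 0], "turn": -0.2, "claw": 255}
    - {"linear": [3, 99, 0], "turn": -0.3, "claw": 255}
    - {"linear": [4, 132, 0], "turn": -0.4, "claw": 255}
    - {"linear": [5, 165, 0], "turn": -0.5, "claw": 255}

```text
time_s: 3.9
ee_pos: [0.5654, -0.1637, 0.3406]
tcp_rot: [-2.148, -2.292, 0.0]
ft_force: [0.8, -0.6, -2.4]
gripper_width: 0.0352
```

drive_tool:
  moves:
    - {"linear": [1, 33, 0], "turn": -0.03, "claw": 255}
    - {"linear": [2, 66, 0], "turn": -0.064, "claw": 255}
    - {"linear": [3, 99, 0], "turn": -0.064, "claw": 255}
    - {"linear": [4, 132, 0], "turn": -0.064, "claw": 255}
    - {"linear": [5, 165, 0], "turn": -0.064, "claw": 255}

```text
time_s: 4.32
ee_pos: [0.5704, 0.0015, 0.3406]
tcp_rot: [-2.215, -2.228, 0.0]
ft_force: [0.3, 1.3, -3.0]
gripper_width: 0.0356
```

drive_tool:
  moves:
    - {"linear": [2, 35, 0], "turn": 0, "claw": 255}
    - {"linear": [4, 70, 0], "turn": 0, "claw": 255}
    - {"linear": [6, 105, 0], "turn": 0, "claw": 255}
    - {"linear": [6, 140, -20], "turn": 0, "claw": 255}
    - {"linear": [6, 167, -45], "turn": 0, "claw": 255}

```text
time_s: 4.73
ee_pos: [0.5772, 0.1697, 0.2974]
tcp_rot: [2.212, 2.228, 0.007]
ft_force: [0.6, 0.3, -3.1]
gripper_width: 0.0356
```

```bash
python3 - <<'E'
from h import *
s=get_state(); print(s['ee_pos'],s['tcp_rot'],s['ft_force'])
shot('scene','b.png',(270,200,160,120),5)
shot('top','bt.png')
a=cv2.imread('pics/b.png')
cv2.imwrite('pics/b2.png',a)
E
```

```text
[0.57722376 0.16966008 0.29741655] [2.21200883 2.22829091 0.00742221] [ 0.64222446  0.3474241  -3.08147145]
```

View pics/b.png

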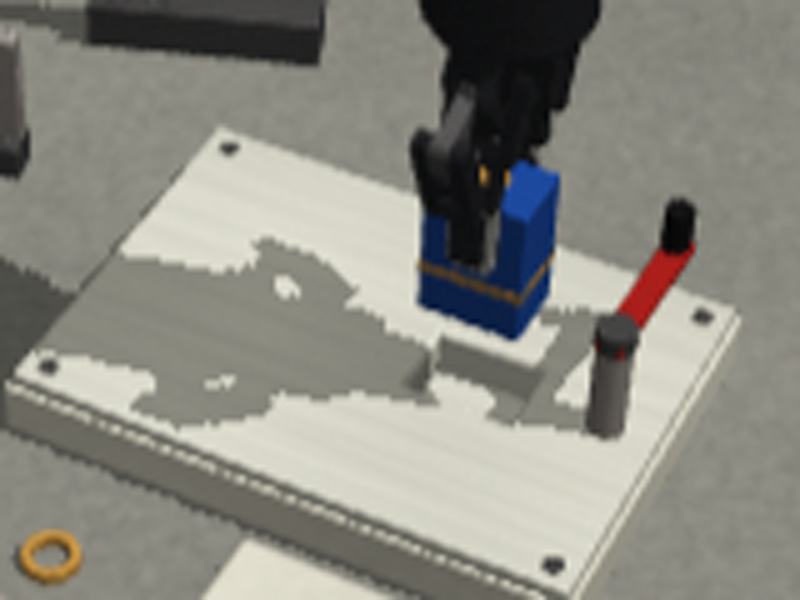

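```bash
python3 - <<'E'
from h import *
f=lambda L:np.array(L,float)/5+[270,200]-.4
print('block bottom', back('scene',f([(418,305),(518,338),(551,293)]),.0848).round(4).tolist())
print('block top', back('scene',f([(559,178),(526,222)]),.1588).round(4).tolist())
print('sock', back('scene',f([(440,338),(548,372),(520,422),(408,388)]),.034).round(4).tolist())
print('deck', back('scene',f([(220,127),(740,318),(572,597),(8,380)]),.034).round(4).tolist())
print('screws', back('scene',f([(229,149),(702,317),(553,566),(48,367)]),.034).mean(0))
E
```

```text
block bottom [[0.5923, 0.1434, 0.0848], [0.5899, 0.1918, 0.0848], [0.5563, 0.1928, 0.0848]]
block top [[0.5619, 0.1931, 0.1588], [0.5947, 0.1923, 0.1588]]
sock [[0.5591, 0.141, 0.034], [0.5552, 0.1949, 0.034], [0.5907, 0.1968, 0.034], [0.5958, 0.1424, 0.034]]
deck [[0.4751, -0.024, 0.034], [0.4784, 0.2602, 0.034], [0.6745, 0.2598, 0.034], [0.6804, -0.0224, 0.034]]
screws [0.57525322 0.11681048 0.034     ]
```

drive_tool:
  moves:
    - {"linear": [-1, -1, -15], "turn": 0, "claw": 255}
    - {"linear": [-1, -1, -32], "turn": 0, "claw": 255}
    - {"linear": [-1, -1, -45], "turn": 0, "claw": 255}
    - {"linear": [-1, -1, -50], "turn": 0, "claw": 255}
    - {"linear": [-1, -1, -53], "turn": 0, "claw": 255}

```text
time_s: 5.25
ee_pos: [0.5751, 0.1657, 0.246]
tcp_rot: [-2.215, -2.227, -0.002]
ft_force: [-15.3, 1.5, 37.9]
gripper_width: 0.035
```

drive_tool:
  moves:
    - {"linear": [0, 0, 5], "turn": 0, "claw": 255}
    - {"linear": [0, 0, 5], "turn": 0, "claw": 255}
    - {"linear": [0, 0, 5], "turn": 0, "claw": 255}
    - {"linear": [0, 0, 5], "turn": 0, "claw": 255}
    - {"linear": [0, 0, 5], "turn": 0, "claw": 255}

```text
time_s: 5.67
ee_pos: [0.5758, 0.1657, 0.2472]
tcp_rot: [-2.215, -2.228, 0.001]
ft_force: [-0.1, 0.3, -2.7]
gripper_width: 0.0352
```

```bash
python3 - <<'E'
from h import *
s=get_state(); print(s['ee_pos'],s['tcp_rot'],s['ft_force'],s['ft_torque'])
shot('scene','d.png',(320,220,100,75),8)
E
```

```text
[0.57579663 0.16569318 0.24715018] [-2.21477489e+00 -2.22750615e+00  1.21060271e-03] [-0.10596369  0.31209934 -2.71499722] [-0.0273795  -0.00296806 -0.0056753 ]
```

View pics/d.png

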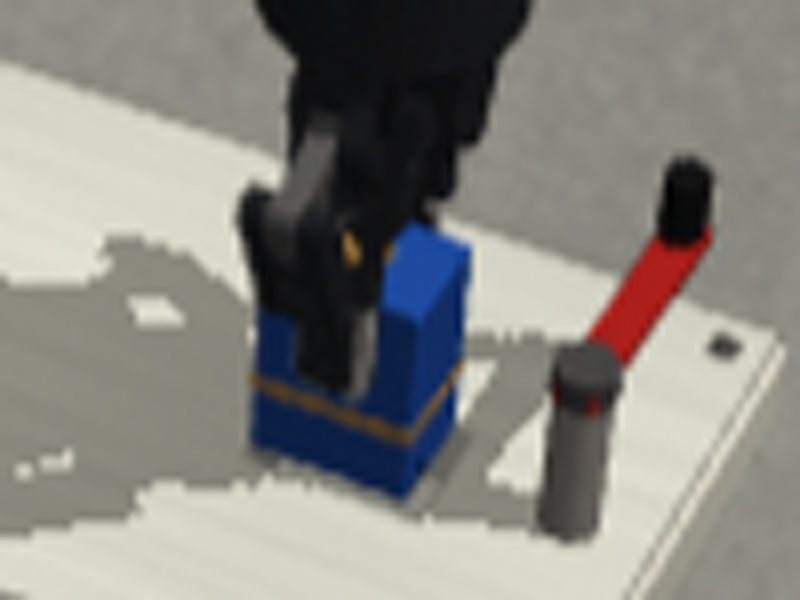

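drive_tool:
  moves:
    - {"linear": [-1.5, 2.5, 2], "turn": 0, "claw": 255}
    - {"linear": [-1.5, 2.5, 2], "turn": 0, "claw": 255}
    - {"linear": [-1.5, 2.5, -2], "turn": 0, "claw": 255}
    - {"linear": [-1.5, 2.5, -4], "turn": 0, "claw": 255}
    - {"linear": [-1.5, 2.5, -6], "turn": 0, "claw": 255}

```text
time_s: 6.13
ee_pos: [0.5749, 0.1686, 0.242]
tcp_rot: [2.214, 2.227, 0.003]
ft_force: [3.7, 0.2, -2.0]
gripper_width: 0.0349
```

drive_tool:
  moves:
    - {"linear": [0, 0, -2], "turn": 0, "claw": 255}
    - {"linear": [0, 0, -4], "turn": 0, "claw": 255}
    - {"linear": [0, 0, -6], "turn": 0, "claw": 255}
    - {"linear": [0, 0, -8], "turn": 0, "claw": 255}
    - {"linear": [0, 0, -10], "turn": 0, "claw": 255}

```text
time_s: 6.55
ee_pos: [0.5749, 0.1685, 0.232]
tcp_rot: [2.214, 2.227, 0.002]
ft_force: [5.1, 0.1, -0.3]
gripper_width: 0.0355
```

drive_tool:
  moves:
    - {"linear": [0.5, 0, -2], "turn": 0, "claw": 255}
    - {"linear": [0.5, 0, -5], "turn": 0, "claw": 255}
    - {"linear": [0.5, 0, -7], "turn": 0, "claw": 255}
    - {"linear": [0.5, 0, -9], "turn": 0, "claw": 255}
    - {"linear": [0.5, 0, -11], "turn": 0, "claw": 255}

```text
time_s: 6.97
ee_pos: [0.575, 0.1684, 0.2225]
tcp_rot: [2.214, 2.227, 0.002]
ft_force: [-5.3, -2.1, 26.1]
gripper_width: 0.0356
```

drive_tool:
  moves:
    - {"linear": [0, 0, 2], "turn": 0, "claw": 90}
    - {"linear": [0, 0, 2], "turn": 0, "claw": 90}
    - {"linear": [0, 0, 2], "turn": 0, "claw": 90}
    - {"linear": [0, 0, 25], "turn": 0, "claw": 90}
    - {"linear": [0, 0, 60], "turn": 0, "claw": 90}

```text
time_s: 7.38
ee_pos: [0.5731, 0.168, 0.2767]
tcp_rot: [-2.211, -2.225, 0.013]
ft_force: [0.7, -0.7, 0.4]
gripper_width: 0.0555
```

drive_tool:
  moves:
    - {"linear": [0, 0, 40], "turn": 0.1, "claw": 90}
    - {"linear": [-5, 5, 60], "turn": 0.22, "claw": 120}
    - {"linear": [-20, 20, 60], "turn": 0.34, "claw": 165}
    - {"linear": [-40, 40, 60], "turn": 0.46, "claw": 165}
    - {"linear": [-63, 63, 60], "turn": 0.58, "claw": 165}

```text
time_s: 7.8
ee_pos: [0.5114, 0.2313, 0.3404]
tcp_rot: [-1.48, -2.771, 0.001]
ft_force: [-0.5, 1.5, -0.4]
gripper_width: 0.0303
```

drive_tool:
  moves:
    - {"linear": [0, 0, 0], "turn": 0.12, "claw": 165}
    - {"linear": [0, 0, 0], "turn": 0.24, "claw": 165}
    - {"linear": [0, 0, 0], "turn": 0.36, "claw": 165}
    - {"linear": [0, 0, 0], "turn": 0.48, "claw": 165}
    - {"linear": [0, 0, 0], "turn": 0.6, "claw": 165}

```text
time_s: 8.22
ee_pos: [0.5113, 0.2315, 0.3399]
tcp_rot: [-0.591, -3.084, 0.001]
ft_force: [-0.4, 0.8, 0.1]
gripper_width: 0.0301
```

drive_tool:
  moves:
    - {"linear": [0, 0, 0], "turn": 0.12, "claw": 165}
    - {"linear": [0, 0, 0], "turn": 0.24, "claw": 165}
    - {"linear": [0, 0, 0], "turn": 0.36, "claw": 165}
    - {"linear": [0, 0, 0], "turn": 0.38, "claw": 165}
    - {"linear": [0, 0, 0], "turn": 0.38, "claw": 165}

```text
time_s: 8.63
ee_pos: [0.5115, 0.2313, 0.3401]
tcp_rot: [-0.011, -3.14, 0.001]
ft_force: [-0.2, 1.0, 0.2]
gripper_width: 0.03
```

```bash
python3 - <<'E'
from h import *
s=get_state(); print(s['ee_pos'],s['tcp_rot'],s['ft_force'],s['gripper_width'])
shot('scene','e.png',(320,200,120,90),6)
E
```

```text
[0.51152668 0.23134379 0.34011793] [-1.05871125e-02 -3.14010715e+00  7.39671612e-04] [-0.15056026  1.01573303  0.20987298] 0.029955142826441364
```

View pics/e.png

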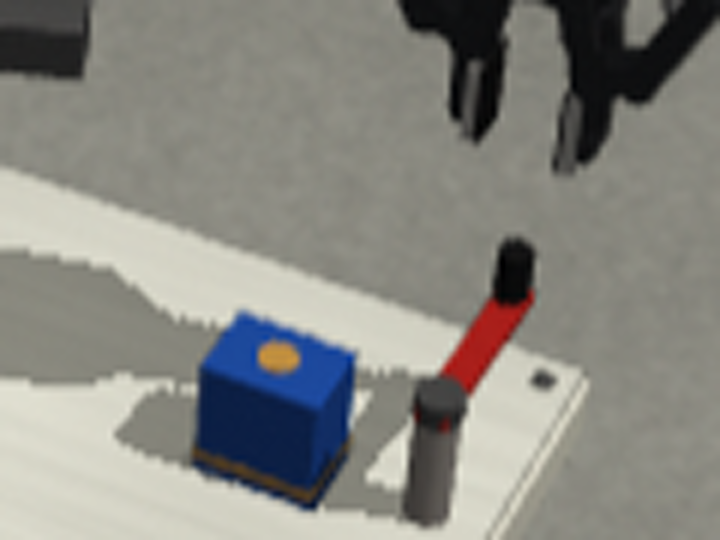

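```bash
python3 - <<'E'
from h import *
f=lambda L:np.array(L,float)/6+[320,200]-.42
g=f([(202,366),(319,409),(355,353),(240,312)])
for z in (.084,.086,.088): q=back('scene',g,z); print(z,q.mean(0).round(4), q.round(4)[:,:2].tolist())
# top view height-free check
b=cv2.imread('pics/raw_e.png')
print('bottom edge heights if on deck plane', back('scene',f([(312,508),(195,462)]),.034).round(4).tolist())
E
```

```text
0.084 [0.5744 0.167  0.084 ] [[0.5914, 0.1431], [0.5912, 0.1913], [0.5573, 0.1907], [0.5577, 0.1428]]
0.086 [0.5763 0.1678 0.086 ] [[0.5933, 0.1439], [0.5931, 0.192], [0.5592, 0.1914], [0.5597, 0.1436]]
0.088 [0.5783 0.1685 0.088 ] [[0.5952, 0.1448], [0.595, 0.1928], [0.5612, 0.1922], [0.5617, 0.1445]]
bottom edge heights if on deck plane [[0.5936, 0.1931, 0.034], [0.593, 0.1433, 0.034]]
```

drive_tool:
  moves:
    - {"linear": [0, 0, -25], "turn": 0, "claw": 165}
    - {"linear": [0, 0, -45], "turn": 0, "claw": 165}
    - {"linear": [0, 0, -60], "turn": 0, "claw": 165}
    - {"linear": [0, 0, -70], "turn": 0, "claw": 165}
    - {"linear": [0, 0, -70], "turn": 0, "claw": 165}

```text
time_s: 9.1
ee_pos: [0.5111, 0.2311, 0.2683]
tcp_rot: [-0.01, -3.138, 0.003]
ft_force: [0.3, 0.2, -1.0]
gripper_width: 0.0306
```

drive_tool:
  moves:
    - {"linear": [0.4, -7.5, 0], "turn": 0.115, "claw": 190}
    - {"linear": [1.7, -14.8, 0], "turn": 0.23, "claw": 190}
    - {"linear": [3.9, -22, 0], "turn": 0.345, "claw": 190}
    - {"linear": [6.8, -28.9, 0], "turn": 0.46, "claw": 190}
    - {"linear": [10.5, -35.3, 0], "turn": 0.575, "claw": 190}

```text
time_s: 9.52
ee_pos: [0.5224, 0.1961, 0.2717]
tcp_rot: [-0.891, 3.012, 0.002]
ft_force: [0.2, 1.6, -2.1]
gripper_width: 0.0217
```

drive_tool:
  moves:
    - {"linear": [4.4, -6.1, 0], "turn": 0.115, "claw": 190}
    - {"linear": [9.5, -11.6, 0], "turn": 0.23, "claw": 190}
    - {"linear": [15.1, -16.4, 0], "turn": 0.345, "claw": 190}
    - {"linear": [21.3, -20.6, 0], "turn": 0.46, "claw": 190}
    - {"linear": [27.9, -24, 0], "turn": 0.575, "claw": 190}

```text
time_s: 9.93
ee_pos: [0.5506, 0.1721, 0.2719]
tcp_rot: [-1.707, 2.636, 0.001]
ft_force: [-0.6, 1.1, 0.2]
gripper_width: 0.0214
```

drive_tool:
  moves:
    - {"linear": [7, -2.7, 0], "turn": 0.115, "claw": 190}
    - {"linear": [14.3, -4.5, 0], "turn": 0.23, "claw": 190}
    - {"linear": [21.7, -5.5, 0], "turn": 0.345, "claw": 190}
    - {"linear": [26.5, -5.7, 0], "turn": 0.42, "claw": 190}
    - {"linear": [26.5, -5.7, 0], "turn": 0.42, "claw": 190}

```text
time_s: 10.35
ee_pos: [0.5776, 0.1664, 0.2717]
tcp_rot: [-2.215, 2.226, -0.001]
ft_force: [0.6, 0.1, 1.0]
gripper_width: 0.0221
```

Push a little further against the stop.

drive_tool:
  moves:
    - {"linear": [1.5, 0, 0], "turn": 0, "claw": 190}
    - {"linear": [3, 0, 0], "turn": 0, "claw": 190}
    - {"linear": [4, 0, 0], "turn": 0, "claw": 190}
    - {"linear": [5, 0, 0], "turn": 0, "claw": 190}
    - {"linear": [5, 0, 0], "turn": 0, "claw": 190}

```text
time_s: 10.77
ee_pos: [0.581, 0.1664, 0.2709]
tcp_rot: [2.214, -2.227, -0.002]
ft_force: [-5.6, -0.3, 4.0]
gripper_width: 0.0219
```

drive_tool:
  moves:
    - {"linear": [-5, 0, 0], "turn": 0, "claw": 180}
    - {"linear": [-5, 0, 10], "turn": 0, "claw": 180}
    - {"linear": [-5, 0, 35], "turn": 0, "claw": 180}
    - {"linear": [-5, 0, 65], "turn": 0, "claw": 180}
    - {"linear": [-5, 0, 90], "turn": 0, "claw": 150}

```text
time_s: 11.18
ee_pos: [0.5765, 0.1664, 0.363]
tcp_rot: [-2.214, 2.227, -0.001]
ft_force: [0.5, 0.4, 0.4]
gripper_width: 0.0348
```

```bash
python3 - <<'E'
from fit import *
s=get_state(); print(s['ee_pos'],s['tcp_rot'])
shot('top','f.png'); im=cv2.imread('pics/raw_f.png')[235:285,385:445]
A=cv2.resize(im,None,fx=10,fy=10,interpolation=cv2.INTER_CUBIC)
shot('scene','g.png'); B=cv2.imread('pics/raw_g.png')
cv2.imwrite('pics/f.png',np.vstack([A,np.hstack([cv2.resize(B[195:245,230:290],(300,250),interpolation=cv2.INTER_CUBIC),cv2.resize(B[225:295,350:434],(300,250),interpolation=cv2.INTER_CUBIC)])])[:,:])
g=back('top',np.array([(168,321.5)])/3+[350-.33,155-.33],.085); print('blade top c',g)
E
```

```text
[0.57653637 0.16641383 0.36303247] [-2.21416408e+00  2.22729802e+00 -1.08238502e-03]
blade top c [[ 0.52333936 -0.13306244  0.085     ]]
```

View pics/f.png

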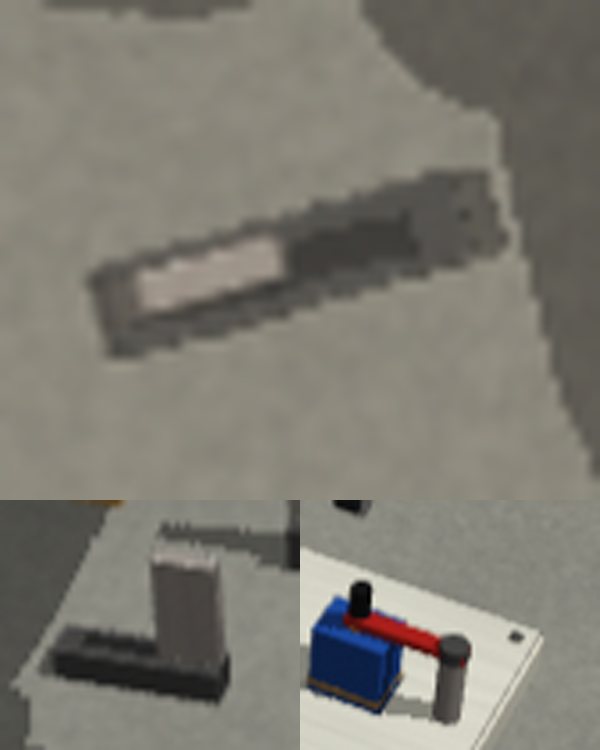

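Lever lies over the block and shut (inset, bottom right). Now the square: the blade centre is about (0.5233, −0.1335) with yaw 0.25.

drive_tool:
  moves:
    - {"linear": [-7, -40, 0], "turn": 0.05, "claw": 150}
    - {"linear": [-14, -80, 0], "turn": 0.1, "claw": 150}
    - {"linear": [-21, -120, 0], "turn": 0.15, "claw": 150}
    - {"linear": [-28, -160, 0], "turn": 0.2, "claw": 150}
    - {"linear": [-35, -200, 0], "turn": 0.25, "claw": 150}

```text
time_s: 11.7
ee_pos: [0.541, -0.0351, 0.3609]
tcp_rot: [-2.478, 1.93, -0.001]
ft_force: [1.2, -1.3, -0.9]
gripper_width: 0.035
```

drive_tool:
  moves:
    - {"linear": [-6, -35, 0], "turn": 0, "claw": 150}
    - {"linear": [-12, -70, -20], "turn": 0, "claw": 150}
    - {"linear": [-18, -100, -50], "turn": 0, "claw": 150}
    - {"linear": [-18, -100, -80], "turn": 0, "claw": 150}
    - {"linear": [-18, -100, -80], "turn": 0, "claw": 150}

```text
time_s: 12.12
ee_pos: [0.5213, -0.1348, 0.2752]
tcp_rot: [2.469, -1.936, -0.012]
ft_force: [0.6, 0.5, -0.9]
gripper_width: 0.0352
```

```bash
python3 - <<'E'
from h import *
s=get_state(); print(s['ee_pos'],s['tcp_rot'],s['ft_force'],s['gripper_width'])
shot('scene','i.png',(210,150,100,100),6)
E
```

```text
[ 0.52129393 -0.13480891  0.27521115] [ 2.46945554 -1.93639118 -0.0121535 ] [ 0.57514523  0.54381899 -0.92487366] 0.0351604343617989
```

View pics/i.png

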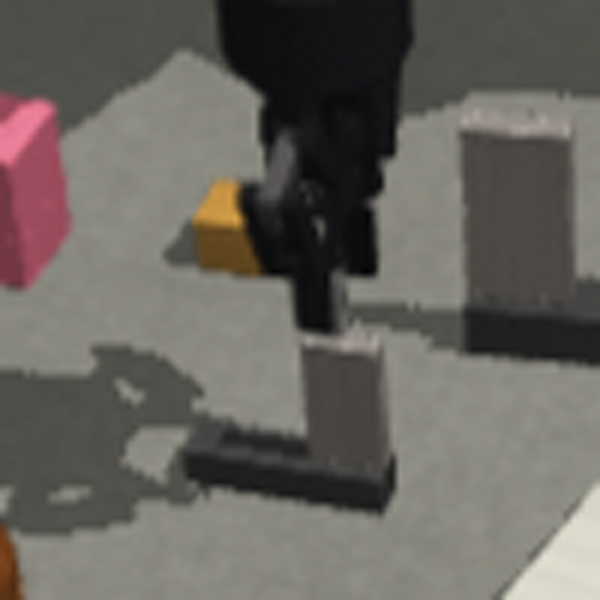

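Fingers straddle the blade (303–385, 340–470 in crop). I'll descend and grip.

drive_tool:
  moves:
    - {"linear": [0, 0, -25], "turn": 0, "claw": 150}
    - {"linear": [0, 0, -50], "turn": 0, "claw": 150}
    - {"linear": [0, 0, -70], "turn": 0, "claw": 150}
    - {"linear": [0, 0, -80], "turn": 0, "claw": 150}
    - {"linear": [0, 0, -80], "turn": 0, "claw": 150}

```text
time_s: 12.58
ee_pos: [0.5238, -0.1326, 0.2002]
tcp_rot: [2.477, -1.932, -0.003]
ft_force: [-0.8, -0.7, 0.3]
gripper_width: 0.0355
```

drive_tool:
  moves:
    - {"linear": [0, 0, 0], "turn": 0, "claw": 255}
    - {"linear": [0, 0, 0], "turn": 0, "claw": 255}
    - {"linear": [0, 0, 0], "turn": 0, "claw": 255}
    - {"linear": [0, 0, 0], "turn": 0, "claw": 255}
    - {"linear": [0, 0, 0], "turn": 0, "claw": 255}

```text
time_s: 13.0
ee_pos: [0.5245, -0.1336, 0.2027]
tcp_rot: [-2.474, 1.933, -0.004]
ft_force: [0.3, 2.1, 6.7]
gripper_width: 0.0089
```

drive_tool:
  moves:
    - {"linear": [0, 0, 25], "turn": 0, "claw": 255}
    - {"linear": [0, 0, 55], "turn": 0, "claw": 255}
    - {"linear": [4, 25, 75], "turn": 0, "claw": 255}
    - {"linear": [12, 60, 75], "turn": -0.1, "claw": 255}
    - {"linear": [21, 98, 75], "turn": -0.2, "claw": 255}

```text
time_s: 13.42
ee_pos: [0.5452, -0.0356, 0.278]
tcp_rot: [-2.26, 2.179, -0.005]
ft_force: [0.8, 0.5, -4.5]
gripper_width: 0.0091
```

drive_tool:
  moves:
    - {"linear": [9, 38, 0], "turn": -0.038, "claw": 255}
    - {"linear": [18, 76, 0], "turn": -0.038, "claw": 255}
    - {"linear": [27, 105, 0], "turn": -0.038, "claw": 255}
    - {"linear": [31, 120, 0], "turn": -0.038, "claw": 255}
    - {"linear": [31, 120, 0], "turn": -0.038, "claw": 255}

```text
time_s: 13.83
ee_pos: [0.5763, 0.0873, 0.2756]
tcp_rot: [-2.232, 2.209, 0.001]
ft_force: [0.1, -0.5, -3.2]
gripper_width: 0.0093
```

drive_tool:
  moves:
    - {"linear": [0, 0, -12], "turn": 0, "claw": 255}
    - {"linear": [0, 0, -24], "turn": 0, "claw": 255}
    - {"linear": [0, 0, -32], "turn": 0, "claw": 255}
    - {"linear": [0, 0, -32], "turn": 0, "claw": 255}
    - {"linear": [0, 0, -32], "turn": 0, "claw": 255}

```text
time_s: 14.25
ee_pos: [0.5754, 0.0836, 0.2434]
tcp_rot: [2.227, -2.215, -0.001]
ft_force: [0.2, 0.1, -3.4]
gripper_width: 0.0089
```

```bash
python3 - <<'E'
from h import *
s=get_state(); print(s['ee_pos'],s['tcp_rot'],s['ft_force'],s['ft_torque'],s['gripper_width'])
shot('scene','j.png',(280,190,130,97),6)
E
```

```text
[0.57538852 0.08356989 0.24336838] [ 2.22652332e+00 -2.21454175e+00 -1.11758548e-03] [ 0.24014711  0.12708641 -3.36591243] [ 0.00853375  0.03776183 -0.04337138] 0.008912176995875189
```

View pics/j.png

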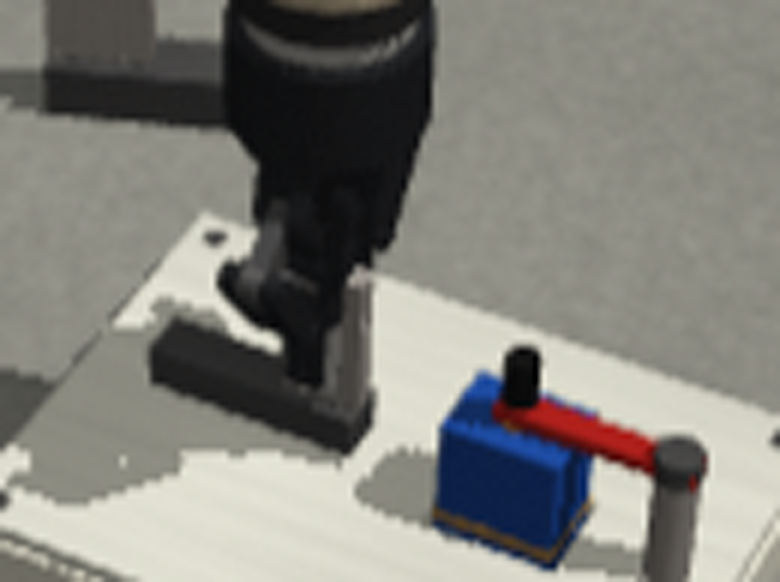

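drive_tool:
  moves:
    - {"linear": [0.5, 8, -2], "turn": 0, "claw": 255}
    - {"linear": [0.5, 16, -4], "turn": 0, "claw": 255}
    - {"linear": [0.5, 24, -5], "turn": 0, "claw": 255}
    - {"linear": [0.5, 28, -5], "turn": 0, "claw": 255}
    - {"linear": [0.5, 30, -5], "turn": 0, "claw": 255}

```text
time_s: 14.72
ee_pos: [0.5762, 0.1156, 0.2387]
tcp_rot: [-2.23, 2.213, 0.0]
ft_force: [-0.4, -0.3, -2.2]
gripper_width: 0.0089
```

drive_tool:
  moves:
    - {"linear": [0, 1, 0], "turn": 0, "claw": 255}
    - {"linear": [0, 2, 0], "turn": 0, "claw": 255}
    - {"linear": [0, 3, 0], "turn": 0, "claw": 255}
    - {"linear": [0, 4, 0], "turn": 0, "claw": 255}
    - {"linear": [0, 4, 0], "turn": 0, "claw": 255}

```text
time_s: 15.13
ee_pos: [0.5763, 0.1184, 0.2387]
tcp_rot: [-2.228, 2.214, -0.0]
ft_force: [-0.0, -0.5, -3.1]
gripper_width: 0.0093
```

drive_tool:
  moves:
    - {"linear": [0, 1, 0], "turn": 0, "claw": 255}
    - {"linear": [0, 2, 0], "turn": 0, "claw": 255}
    - {"linear": [0, 3, 0], "turn": 0, "claw": 255}
    - {"linear": [0, 4, 0], "turn": 0, "claw": 255}
    - {"linear": [0, 4, 0], "turn": 0, "claw": 255}

```text
time_s: 15.55
ee_pos: [0.5762, 0.1225, 0.2387]
tcp_rot: [-2.229, 2.214, 0.0]
ft_force: [-0.7, -0.1, -4.0]
gripper_width: 0.0095
```

drive_tool:
  moves:
    - {"linear": [0, 0.7, 0], "turn": 0, "claw": 255}
    - {"linear": [0, 1.3, 0], "turn": 0, "claw": 255}
    - {"linear": [0, 2, 0], "turn": 0, "claw": 255}
    - {"linear": [0, 2.5, 0], "turn": 0, "claw": 255}
    - {"linear": [0, 2.5, 0], "turn": 0, "claw": 255}

```text
time_s: 15.97
ee_pos: [0.5763, 0.1248, 0.2387]
tcp_rot: [2.228, -2.214, 0.001]
ft_force: [0.6, -2.0, -2.8]
gripper_width: 0.0092
```

drive_tool:
  moves:
    - {"linear": [0, 0.5, 0], "turn": 0, "claw": 255}
    - {"linear": [0, 1, 0], "turn": 0, "claw": 255}
    - {"linear": [0, 1.5, 0], "turn": 0, "claw": 255}
    - {"linear": [0, 1.5, 0], "turn": 0, "claw": 255}
    - {"linear": [0, 1.5, 0], "turn": 0, "claw": 255}

```text
time_s: 16.38
ee_pos: [0.5762, 0.1258, 0.2388]
tcp_rot: [2.227, -2.214, 0.002]
ft_force: [-0.7, -6.5, -2.2]
gripper_width: 0.0094
```

Block contact felt (−6.5 N in y). Now I'll press down while keeping the push.

drive_tool:
  moves:
    - {"linear": [0, 0.5, -0.7], "turn": 0, "claw": 255}
    - {"linear": [0, 0.8, -1.4], "turn": 0, "claw": 255}
    - {"linear": [0, 1, -2], "turn": 0, "claw": 255}
    - {"linear": [0, 1, -2.5], "turn": 0, "claw": 255}
    - {"linear": [0, 1, -2.5], "turn": 0, "claw": 255}

```text
time_s: 16.8
ee_pos: [0.5764, 0.1262, 0.2369]
tcp_rot: [2.226, -2.214, 0.006]
ft_force: [-0.3, -8.9, 2.2]
gripper_width: 0.0095
```

drive_tool:
  moves:
    - {"linear": [0, 0.3, -0.5], "turn": 0, "claw": 255}
    - {"linear": [0, 0.5, -1], "turn": 0, "claw": 255}
    - {"linear": [0, 0.7, -1.5], "turn": 0, "claw": 255}
    - {"linear": [0, 0.7, -2], "turn": 0, "claw": 255}
    - {"linear": [0, 0.7, -2], "turn": 0, "claw": 255}

```text
time_s: 17.22
ee_pos: [0.5762, 0.1264, 0.2367]
tcp_rot: [2.226, -2.215, 0.008]
ft_force: [-4.8, -12.6, 13.9]
gripper_width: 0.0095
```

drive_tool:
  moves:
    - {"linear": [0, 0.6, 0], "turn": 0, "claw": 255}
    - {"linear": [0, 1.2, 0], "turn": 0, "claw": 255}
    - {"linear": [0, 2, 0], "turn": 0, "claw": 255}
    - {"linear": [0, 2, 0], "turn": 0, "claw": 255}
    - {"linear": [0, 2, 0], "turn": 0, "claw": 255}

```text
time_s: 17.63
ee_pos: [0.5762, 0.1273, 0.2367]
tcp_rot: [2.223, -2.214, 0.013]
ft_force: [-4.3, -19.3, 14.7]
gripper_width: 0.0095
```

drive_tool:
  moves:
    - {"linear": [0, 0, 0], "turn": 0, "claw": 255}
    - {"linear": [0, 0, 0], "turn": 0, "claw": 255}
    - {"linear": [0, 0, 0], "turn": 0, "claw": 255}
    - {"linear": [0, 0, 0], "turn": 0, "claw": 255}
    - {"linear": [0, 0, 0], "turn": 0, "claw": 255}

```text
time_s: 18.05
ee_pos: [0.5762, 0.1272, 0.2367]
tcp_rot: [2.223, -2.215, 0.013]
ft_force: [-4.1, -19.6, 13.9]
gripper_width: 0.0094
```

```bash
python3 - <<'E'
from h import *
s=get_state(); print(s['ee_pos'],s['tcp_rot'],s['ft_force'],s['ft_torque'],s['gripper_width'])
shot('scene','k.png',(310,210,100,75),8)
E
```

```text
[0.57623727 0.1272294  0.23674192] [ 2.22266392 -2.21452497  0.01251919] [ -4.13687284 -19.55081312  13.92245294] [-3.68325059  1.08657309  0.05562149] 0.009358814188792518
```

View pics/k.png

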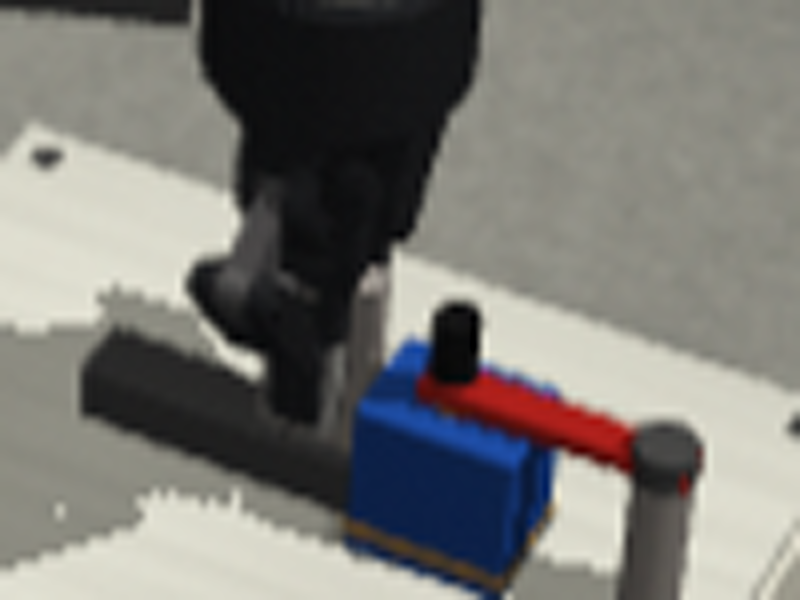

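drive_tool:
  moves:
    - {"linear": [0, 0.3, 0.3], "turn": 0, "claw": 255}
    - {"linear": [0, 0.5, 0.5], "turn": 0, "claw": 255}
    - {"linear": [0, 0.5, 0.5], "turn": 0, "claw": 255}
    - {"linear": [0, 0.5, 0.5], "turn": 0, "claw": 255}
    - {"linear": [0, 0.5, 0.5], "turn": 0, "claw": 255}

```text
time_s: 18.52
ee_pos: [0.5763, 0.1274, 0.2368]
tcp_rot: [2.222, -2.214, 0.013]
ft_force: [-3.2, -19.9, 10.5]
gripper_width: 0.0096
```

```bash
python3 - <<'E'
from h import *
s=get_state(); print(s['time_s'],s['ee_pos'],s['ft_force'],s['gripper_width'])
print(finish_job())
E
```

```text
18.5167 [0.5762989  0.12743478 0.23680346] [ -3.21891465 -19.88658681  10.48908369] 0.009560715581140505
the job is handed in; nothing more can be done
None
```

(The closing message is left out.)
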